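Cover the eyelet tumbler and hold its run paddle

ROBOT

A 6-joint arm with a two-finger parallel gripper is mounted at the origin on a cart in front of the work surface, level with it; the furniture and walls round the work are solid. World frame = base frame: x ahead of the robot, y to its left, z up, the work surface at z = 0. Lengths are in m, angles in degrees, forces in N, time in s.
With the tool pointing down it reaches from about 0.4 to 0.825 m from the base axis. Payload 7 kg.
Tool frame: the origin (TCP) lies midway between the tips of the shut fingers; the grasp point (between the pads) lies 19 mm behind it; z points along the fingers, y is the line along which they close (so a half turn about z gives the same grasp; the last joint's range is limited). The gripper opens to 88 mm and grips with 3 to 60 N. Pads are 19 mm wide; open, the fingers measure 130 mm over their backs; the gripper's body (78 mm by 193 mm) begins 47 mm behind the grasp point.
Start: joints at [90.533, 20.546, 0.682, 0, -70.136, -16.507], TCP at [0.186, 0.649, 0.227] pointing down, gripper open.
Joint ranges: [-176.03, 176.03], [-82.01, 121.73], [-58.28, 71.71], [-173.87, 95.51], [-174.79, -0.11], [-173.66, 173.66]. Speed limits (degrees/s): [136.94, 136.94, 172.46, 180, 180, 180].

INTERFACE

Orientations are given as a 3x3 rotation matrix whose columns are the frame's x, y, z axes.
In Python, from rig import robot gives the robot as it stands. Calls block until the motion is done:
- robot.goto(position, orientation): joint-space move of the TCP to a pose.
- robot.servo_line(position, ori=None, speed=0.15): straight line of the TCP; ori=None keeps the orientation; speed is the mean speed in m/s.
- robot.movej(angles): joint-space move.
- robot.move_gripper(opening): opening from 0.0 (shut) to 1.0 (fully open); the grip force is fixed at half the most; returns when the fingers have stopped.
- robot.dwell(seconds).
- robot.ik(position, orientation): joint angles nearest the present ones, or None.
- robot.grab_frame(name): name is "side" or "top"; returns (picture, depth): 384x512x3 uint8, red, green, blue; 384x512 float32, m along the optical axis (not along the pixel's ray), 0 where there is no reading.
- robot.camera_info(name): a dict with "vfov" (degrees; the focal length in pixels is half the picture's height over the tangent of half this angle, whatever the lens; pixels are square), "cx", "cy" (the principal point, pixels), "view" (4x4, takes a point from world to camera coordinates). Camera axes: x right, y down, z forward; pixel columns grow to the right and rows downward; lengths in m; the calibration is good to about 2 mm. A picture is of the moment at which its call begins. camera_info takes no time and is no camera call.
A pose or a line that the arm cannot do raises robot.Unreachable and nothing moves.
- robot.job_done(): hands the job in, once; it reports no verdict.
Readings, each from a call of its own:
- robot.read_t(): time.
- robot.read_qpos(): joint angles.
- robot.read_qvel(): joint speeds.
- robot.read_effort(): joint torques, N m.
- robot.read_position(): TCP position.
- robot.read_tcp_rot(): TCP orientation.
- robot.read_force(): force on the tool from outside, world axes, zero at the start.
- robot.read_ft_torque(): the same for the moment, N m.
- robot.read_grip_width(): opening from 0.0 (shut) to 1.0 (fully open).
Only numpy, scipy, OpenCV 4.12 (cv2) and the standard library are available. Lean on these libraries where they do the work, as an engineer would, in place of code of your own. Each camera call takes 0.05 s, during which the arm holds its last target. There are 200 camera calls.

TASK

Put the large lid on the tumbler's open bowl so that it sits seated and level, and let go of it; only then, with the closed fingertips, press the tumbler's spring-loaded hold-to-run paddle down to its middle position, where the paddle lies level and its rubber pad is flush with the top edge of the guard plate beside it. Never push the paddle down to its stop (that trips the machine), and leave the small lid and the other things where they are. Finish while still holding the paddle level: do not let go of it.

Things in the scene. Friction and masses are not known exactly. Their poses are not given: they have to be found in the camera images.
- tumbler: The tumbler, fixed: grey base 150 (x) x 296 (y) mm, top 32 mm above the table, with an open aluminium bowl at its +y end and the paddle at its -y end, 185 mm apart. Origin: centre of the base's underside; z up. Paddle hinge: x +50, y -100, z 66 mm, between 77 mm high cheeks. Upright guard plate, 4 mm thick, beside the paddle: x -62 to +18, y -130 to -126, top edge z 74.
- bowl_rim (a point): Centre of the bowl's mouth, on the rim's plane, 100 mm above the table (tumbler frame: 0, +85, 100). The rim is 100 mm in diameter outside, 92 mm inside.
- lid: The large loose lid: aluminium disc 112 mm across, 4 mm thick; under it a chamfered plug 84 mm across, 10 mm high, that enters the bowl; on it a black upright round knob 22 mm across, 34 mm high. About 0.16 kg. Origin: centre of the plug's underside, z up. It lies on the table plug down, so the knob spans z 14 to 48 mm. Seated, the disc rests on the rim, origin 10 mm below it.
- lid_seat (a point): Centre of the underside of the large lid's disc (10 mm above the lid's origin); it coincides with bowl_rim when the lid is seated.
- lid_knob (a point): The place to grasp the large lid: on the knob's axis, 38 mm above the lid's origin (24 mm above the disc, 10 mm below the knob's top).
- small_lid: A smaller lid of the same make, 74 mm in diameter, plug 56 mm, same knob; it belongs to another pot: leave it. Which lid lies further left varies. Origin: centre of the plug's underside.
- paddle_pad (a point): Where to press: centre of the top of the rubber pad (44 x 36 mm) at the paddle's free end, 80 mm from the hinge axis and 8 mm above the paddle's midline. It moves with the paddle: about 90 mm above the table at rest, 74 mm when the paddle is level, 58 mm at the stop; it goes down nearly straight.
- paddle (a joint): Paddle angle (rad): 0 at rest (free end raised 0.2 above level), 0.2 level = middle, hold-to-run position, 0.40 at the stop. The hinge axis is parallel to the tumbler's y; the free end points to the tumbler's -x. It springs back when let go: at the pad about 3 N to start, 6 N at level, 9 N at the stop.
- spool: A reel of black thread, 38 mm across, 60 mm high, standing loose left of the tumbler. Origin: centre of its underside. Leave it.
- tape_roll: A loose roll of black tape, 58 mm across, 19 mm high, lying left of the tumbler. Origin: centre of its underside. Leave it.
- block: A loose wooden sanding block 40 x 68 x 28 mm behind the lids. Origin: centre of its underside. Leave it.

How it is judged (in metres and radians):
On the way, in this order (a step that is already met when the one before it is completed fails the run):
1. the large lid is seated level on the bowl and let go of (horizontal distance between lid_seat and bowl_rim below 0.006 m and z of lid_seat in the frame of bowl_rim between -0.003 and 0.003 m and angle between lid's own z axis and vertical below 0.04 rad and contact force between each of the arm, the fingers and lid below 0.3 N), for 0.3 s.
2. the fingers hold the paddle at its middle position (value of joint paddle between 0.14 and 0.26 rad and contact force between the fingers and tumbler above 2 N), for 0.3 s.
At the end, for the whole second after the job is handed in: The large lid sits on the bowl (centred within 6 mm, disc on the rim within 3 mm, level within 0.04 rad), untouched by the robot, and the fingers still press the paddle (more than 2 N), holding it level: joint between 0.14 and 0.26 rad (all of step 1 and all of step 2); the arm keeps its last pose, push and grip.
It fails at once if the paddle is pressed while the large lid is not seated on the bowl (value of joint paddle above 0.1 rad and not (horizontal distance between lid_seat and bowl_rim below 0.006 m and z of lid_seat in the frame of bowl_rim between -0.003 and 0.003 m and angle between lid's own z axis and vertical below 0.04 rad)).
It fails at once if the paddle is pushed down to its stop (value of joint paddle above 0.36 rad).
It fails at once if the small lid, the thread reel, the tape roll or the sanding block is moved by over 30 mm (distance of any of small_lid, spool, tape_roll, block from where it was at the start of the episode above 0.03 m).
It also fails if it takes over 45 s, if anything falls off the work surface, if the arm or the gripper's body presses on something with over 40 N, if the wrist force passes 120 N, or if a joint passes its speed limit or range.

## Working session

There is one attempt and no reset: what is moved stays moved. The work goes in short steps, each a Python script; the robot and the scene stay as the last script left them, time stands still between calls to the robot, and variables do not carry over. Pictures are saved under pics/ and viewed, on a budget of 10 in all, crops included, one or two more only if the job needs it, and the job is handed in when it is done.

```bash
mkdir -p pics; ls
python3 - <<'E'
from rig import robot
import cv2,numpy as np
for n in("side","top"):
    p,d=robot.grab_frame(n); np.savez(f"pics/{n}0.npz",p=p,d=d)
    cv2.imwrite(f"pics/{n}0.png",p[...,::-1]); print(n,robot.camera_info(n), (d>0).mean())
print(robot.read_t(),robot.read_tcp_rot().round(3))
E
```

```text
pics
side {'vfov': 47.056963443655626, 'cx': 251.53807816008157, 'cy': 184.54633150931522, 'view': array([[-0.99046882, -0.13641897,  0.0190102 ,  0.58759462],
       [-0.10447506,  0.65414998, -0.74911465,  0.07959147],
       [ 0.08975793, -0.7439608 , -0.66216754,  1.50729934],
       [ 0.        ,  0.        ,  0.        ,  1.        ]])} 0.9959665934244791
top {'vfov': 54.055003921698884, 'cx': 257.3369278320869, 'cy': 191.7274960902132, 'view': array([[ 1.04757805e-03, -9.99838833e-01, -1.79223351e-02,
         7.29263568e-02],
       [-9.88410791e-01,  1.68532824e-03, -1.51793505e-01,
         5.83355168e-01],
       [ 1.51799246e-01,  1.78736450e-02, -9.88249726e-01,
         1.32419219e+00],
       [ 0.00000000e+00,  0.00000000e+00,  0.00000000e+00,
         1.00000000e+00]])} 0.9958699544270834
0.1 [[ 0.961 -0.275 -0.   ]
 [-0.275 -0.961 -0.001]
 [ 0.     0.001 -1.   ]]
```

View pics/side0.png

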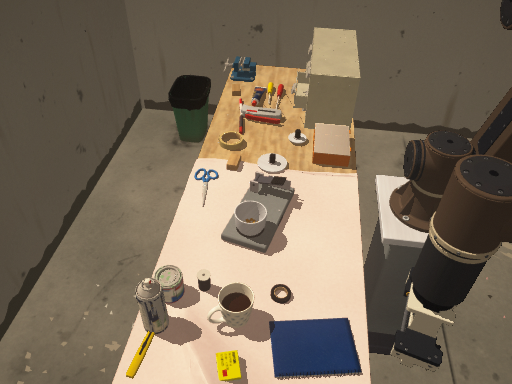

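View pics/top0.png

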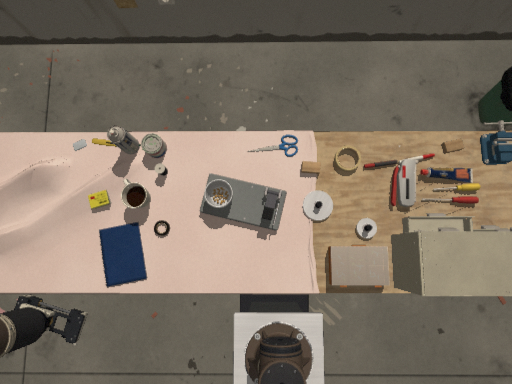

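The side view shows the bowl at (251,217), the paddle at (272,183), the large lid at (272,162) and the small lid at (298,138). In the top view the bowl is at (218,193), paddle (271,205), large lid (318,206), small lid (367,229), block (311,168). Next I turn these into world points and look at magnified crops.

```bash
cat > h.py <<'E'
import numpy as np,cv2
from rig import robot
def cam(n):
    c=robot.camera_info(n); f=192/np.tan(np.radians(c["vfov"]/2)); return f,c["cx"],c["cy"],np.array(c["view"])
def cloud(n,d):
    f,cx,cy,V=cam(n); v,u=np.mgrid[:d.shape[0],:d.shape[1]]
    P=np.stack([(u-cx)/f*d,(v-cy)/f*d,d],-1); return (P-V[:3,3])@V[:3,:3]
def plane(n,u,v,z):
    f,cx,cy,V=cam(n); r=V[:3,:3].T@np.array([(u-cx)/f,(v-cy)/f,1]); o=-V[:3,:3].T@V[:3,3]
    return o+r*(z-o[2])/r[2]
def proj(n,P):
    f,cx,cy,V=cam(n); q=np.asarray(P)@V[:3,:3].T+V[:3,3]; return np.stack([f*q[...,0]/q[...,2]+cx,f*q[...,1]/q[...,2]+cy],-1)
def tri(uvs):
    A=[];b=[]
    for n,(u,v) in uvs.items():
        f,cx,cy,V=cam(n); r=V[:3,:3].T@np.array([(u-cx)/f,(v-cy)/f,1]); r/=np.linalg.norm(r); o=-V[:3,:3].T@V[:3,3]
        M=np.eye(3)-np.outer(r,r); A.append(M); b.append(M@o)
    return np.linalg.lstsq(np.vstack(A),np.hstack(b),rcond=None)[0]
E
python3 - <<'E'
from h import *
for n,r in(("side",(210,310,125,255)),("top",(190,390,150,250))):
    z=np.load(f"pics/{n}0.npz"); W=cloud(n,z['d'])
    u0,u1,v0,v1=r; k=5 if n=="side" else 4
    a=z['p'][v0:v1,u0:u1]
    k=4
    cv2.imwrite(f"pics/{n}c.png",cv2.resize(a[...,::-1],None,fx=k,fy=k,interpolation=cv2.INTER_CUBIC))
    # spots
    for nm,(u,v) in ({"bowl":(251,217),"lid":(264,162),"smallid":(292,140),"table":(250,290)} if n=="side" else {"lid":(311,212),"knob":(319,207),"small":(361,234),"block":(311,168),"box":(360,268),"cab":(450,260),"spool":(160,169),"tape":(156,228),"pad":(271,200),"table":(290,270),"cov":(345,235)}).items():
        print(n,nm,W[v,u].round(3))
    m=(W[...,2]>.094)&(W[...,2]<.105)&(W[...,1]>-.0)&(W[...,1]<.3)&(W[...,0]>.3)
    print(m.sum(), W[m].mean(0).round(4))
E
```

```text
side bowl [0.572 0.171 0.038]
side lid [ 0.566 -0.142  0.016]
side smallid [ 0.472 -0.298  0.018]
side table [0.533 0.482 0.09 ]
192 [0.5633 0.1991 0.0988]
top lid [ 0.512 -0.124  0.019]
top knob [ 0.53  -0.153  0.024]
top small [ 0.432 -0.304  0.015]
top block [ 0.674 -0.126  0.032]
top box [ 0.312 -0.287  0.05 ]
top cab [ 0.345 -0.507  0.245]
top spool [0.666 0.429 0.057]
top tape [0.453 0.445 0.019]
top pad [0.55  0.024 0.071]
top table [ 0.302 -0.045  0.006]
top cov [ 0.429 -0.249  0.001]
124 [0.565  0.1875 0.0987]
```

View pics/sidec.png

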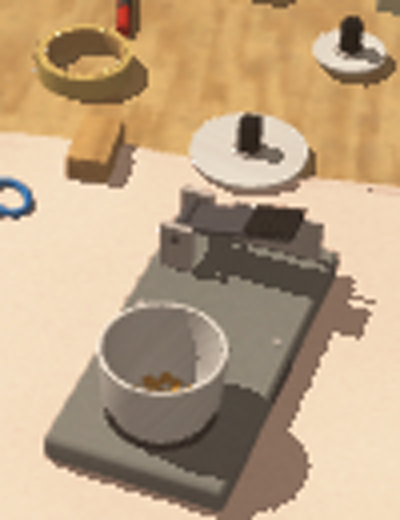

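View pics/topc.png

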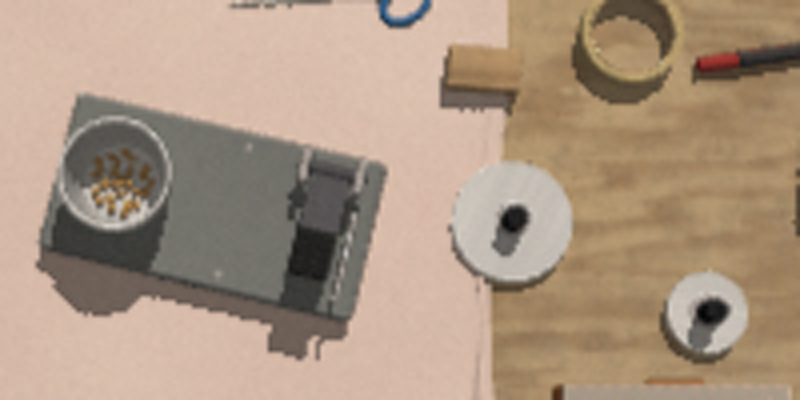

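The crops show the bowl rim centred near top px (219,193) and side px (251,213), with the pad at top px (268,213) on the robot side. The guard is on the right, and the knob tips are clear in both views. Next I measure with masks and fits.

```bash
cat > m.py <<'E'
from h import *
def circ(X):
    A=np.c_[X[:,:2],np.ones(len(X))]
    for _ in range(4):
        s=np.linalg.lstsq(A,(X[:,:2]**2).sum(1),rcond=None)[0]; c=s[:2]/2; r=np.sqrt(s[2]+c@c)
        e=abs(np.hypot(*(X[:,:2]-c).T)-r); k=e<max(.003,2*np.median(e)); X=X[k];A=A[k]
    return c.round(4),round(2*r,4),len(X)
def blob(mask,seed):
    _,L,S,C=cv2.connectedComponentsWithStats(mask.astype(np.uint8),connectivity=4)
    i=min((j for j in range(1,len(S)) if S[j,4]>5),key=lambda j:np.hypot(*(C[j]-seed))); return L==i,C[i],S[i]
def contour(m):
    c,_=cv2.findContours(m.astype(np.uint8),cv2.RETR_EXTERNAL,cv2.CHAIN_APPROX_NONE); return max(c,key=len)[:,0,:].astype(float)
E
python3 - <<'E'
from m import *
seeds={"top":dict(lid=(318,205),knob=(318,205),pad=(268,213),bowl=(219,193),sknob=(368,228)),"side":dict(lid=(272,162),knob=(272,157),pad=(278,181),bowl=(251,213),sknob=(298,133))}
C={}
for n in seeds:
    z=np.load(f"pics/{n}0.npz"); p=z['p']; W=cloud(n,z['d']); hsv=cv2.cvtColor(p,cv2.COLOR_RGB2HSV)
    s=seeds[n]; C[n]={}
    u,v=map(int,s['lid']); 
    near=np.hypot(*(np.indices(p.shape[:2])[::-1]-np.array(s['lid'])[:,None,None]))<30
    lm=near&(hsv[...,1]<32)&(hsv[...,2]>130); m,c,S=blob(lm,s['lid'])
    X=contour(cv2.morphologyEx(m.astype(np.uint8),cv2.MORPH_CLOSE,np.ones((9,9))))
    print(n,"lid area",S, "circle@14mm",circ(np.array([plane(n,a,b,.014) for a,b in X])), "ell",cv2.fitEllipse(X.astype(np.float32)))
    C[n]['lid']=cv2.fitEllipse(X.astype(np.float32))[0]
    for k in("knob","sknob","pad"):
        m,c,S=blob(hsv[...,2]<60,s[k]); print(n,k,c.round(1),S, "V",hsv[int(c[1]),int(c[0]),2],"depth",np.median(W[m],0).round(4)); C[n][k]=c
    # rim by depth
    m=(W[...,2]>.092)&(W[...,2]<.106)&(abs(W[...,1]-.19)<.09)&(abs(W[...,0]-.565)<.09)
    print(n,"rim depth circ",circ(W[m]), W[m][:,2].mean())
    m=(W[...,2]>.085)&(abs(W[...,1]-.19)<.09)&(abs(W[...,0]-.565)<.09)
    X=contour(m); E=cv2.fitEllipse(X.astype(np.float32)); C[n]['bowl']=E[0]
    print(n,"rim outer @100",circ(np.array([plane(n,a,b,.1) for a,b in X])),E)
    if n=="top":
        g=(W[...,2]>.022)&(W[...,2]<.042)&(abs(W[...,0]-.55)<.15)&(W[...,1]<.28)&(W[...,1]>-.05)&(hsv[...,2]<150)
        X=contour(cv2.morphologyEx((g|(W[...,2]>.04)&(abs(W[...,0]-.55)<.09)&(abs(W[...,1]-.11)<.15)).astype(np.uint8),cv2.MORPH_OPEN,np.ones((3,3))))
        print("base rect",cv2.minAreaRect(np.array([plane(n,a,b,.032)[:2] for a,b in X],np.float32)))
for k in("lid","knob","sknob","pad","bowl"):
    P=tri({n:C[n][k] for n in C}); print(k,P.round(4),[ (proj(n,P)-C[n][k]).round(1).tolist() for n in C])
E
```

```text
top lid area [303 191  30  29 611] circle@14mm (array([ 0.5383, -0.1482]), np.float64(0.1061), 82) ell ((317.3277282714844, 205.0597381591797), (28.23332405090332, 29.203369140625), 107.4049301147461)
top knob [317.9 204.5] [315 202   6   6  29] V 34 depth [ 0.5376 -0.1461  0.045 ]
top sknob [367.3 227.7] [364 225   8   6  36] V 32 depth [ 0.453  -0.3208  0.0456]
top pad [267.3 213.6] [262 206  12  17 138] V 34 depth [0.4996 0.0381 0.0891]
top rim depth circ (array([0.5718, 0.2085]), np.float64(0.0947), 118) 0.09891243410007032
top rim outer @100 (array([0.5718, 0.2083]), np.float64(0.0967), 78) ((218.2820587158203, 192.75245666503906), (27.287921905517578, 27.69822883605957), 77.1170425415039)
base rect ((0.5502031445503235, 0.12646737694740295), (0.2945898175239563, 0.14783833920955658), 76.51370239257812)Traceback (most recent call last):
  File "<stdin>", line 9, in <module>
  File "m.py", line 10, in blob
    i=min((j for j in range(1,len(S)) if S[j,4]>5),key=lambda j:np.hypot(*(C[j]-seed))); return L==i,C[i],S[i]
ValueError: min() iterable argument is empty
```

Run:
```python
from m import *
seeds=dict(lid=(272,162),knob=(272,158),pad=(278,181),bowl=(251,213),sknob=(298,133))
top=dict(lid=(317.33,205.06),knob=(317.9,204.5),pad=(267.3,213.6),bowl=(218.28,192.75),sknob=(367.3,227.7))
n="side"; z=np.load("pics/side0.npz"); p=z['p']; W=cloud(n,z['d']); hsv=cv2.cvtColor(p,cv2.COLOR_RGB2HSV)
print("lid hsv",hsv[162,262],hsv[166,272],"table",hsv[162,245],hsv[175,305],hsv[150,275]); C={}
m=(W[...,2]>.009)&(np.hypot(W[...,0]-.538,W[...,1]+.148)<.07)
m=cv2.morphologyEx(m.astype(np.uint8),cv2.MORPH_OPEN,np.ones((2,2)));X=contour(m)
k=X[X[:,1]>157]  # knob top excluded
print("lid circ",circ(np.array([plane(n,a,b,.014) for a,b in k])))
s=(m>0)&(hsv[...,2]>90); C['lid']=cv2.fitEllipse(k.astype(np.float32))[0]; print(C)
for k in("knob","sknob","pad"):
    m,c,S=blob(hsv[...,2]<(75 if k!='pad' else 60),seeds[k]); print(k,c.round(1),S,np.median(W[m],0).round(4)); C[k]=c
m=(W[...,2]>.092)&(W[...,2]<.106)&(np.hypot(W[...,0]-.572,W[...,1]-.208)<.07); print("rim depth",circ(W[m]),W[m][:,2].mean())
m=(W[...,2]>.085)&(np.hypot(W[...,0]-.572,W[...,1]-.208)<.07)
X=contour(m);print("rim@100",circ(np.array([plane(n,a,b,.1) for a,b in X])))
# refit rim with image ellipse in inner rim? use bright-rim contour
C['bowl']=cv2.fitEllipse(X[X[:,1]<212+6].astype(np.float32))[0]
for k in C:
    P=tri({"side":C[k],"top":top[k]}); print(k,P.round(4),(proj("side",P)-C[k]).round(1),(proj("top",P)-top[k]).round(1))
a=np.radians(-13.5)
for yaw in(-13.5,):
    a=np.radians(yaw);R=np.array([[np.cos(a),-np.sin(a)],[np.sin(a),np.cos(a)]]);o=np.array([.5502,.1265]);print("pred bowl",o+R@[0,.085],"pad",o+R@[50-80*np.cos(.2)-8*np.sin(.2),-100]/np.array(1000) if 0 else o+R@np.array([.05-.08,-.1]))
```

```text
lid hsv [ 17  36 227] [ 16  36 228] table [ 16  61 241] [ 15  57 244] [ 17 138 203]
lid circ (array([ 0.5335, -0.1437]), np.float64(0.1084), 46)
{'lid': (272.6439208984375, 163.36021423339844)}
knob [272.1 158.3] [270 154   5  10  46] [ 0.5365 -0.1426  0.0404]
sknob [297.4 133.6] [295 129   6  10  40] [ 0.4529 -0.3158  0.0399]
pad [278.3 180.7] [271 178  15   7  76] [0.4988 0.0429 0.0905]
rim depth (array([0.5701, 0.2109]), np.float64(0.0953), 180) 0.0981626600863356
rim@100 (array([0.5699, 0.2153]), np.float64(0.1054), 64)
lid [ 0.5361 -0.1489  0.0087] [-0.6 -0.1] [-0.   0.7]
knob [ 0.5374 -0.1476  0.0331] [-0.1 -0. ] [-0.   0.1]
sknob [ 0.4532 -0.3229  0.0334] [-0.1 -0. ] [-0.   0.1]
pad [0.4998 0.0371 0.086 ] [0. 0.] [ 0. -0.]
bowl [0.5713 0.2087 0.097 ] [-0.2 -0.1] [-0.   0.2]
pred bowl [0.57004286 0.20915144] pad [0.49768437 0.03626637]
```

Both views agree on these points:

| Point | x (m) | y (m) | Height / check |
|---|---|---|---|
| Lid | .537 | -.148 | knob blob mid-height at z .033 |
| Bowl rim | .571 | .209 | z .098 measured against .100 given |
| Pad | .4995 | .037 | z .086–.090 against .090 given |

The base rectangle is 295x148 mm, yaw -13.5°, and it predicts the bowl and pad positions within 2 mm. Next I grasp the lid.

Run:
```python
from m import *
D=np.diag([1.,-1,-1]); L=np.array([.537,-.148])
st=lambda s:print(s,round(robot.read_t(),2),robot.read_position().round(4),robot.read_force().round(1),round(robot.read_grip_width(),3))
robot.goto([*L,.25],D); st("above")
robot.servo_line([*L,.06],speed=.2); robot.servo_line([*L,.0195],speed=.06); st("down")
robot.move_gripper(0.0); st("grip")
robot.servo_line([*L,.20],speed=.15); st("up")
for n in("side","top"):
    p,d=robot.grab_frame(n); np.savez(f"pics/{n}1.npz",p=p,d=d)
    u,v=proj(n,[*L,.19]).astype(int)
    cv2.imwrite(f"pics/{n}1.png",cv2.resize(p[max(v-60,0):v+60,u-70:u+70,::-1],None,fx=4,fy=4,interpolation=cv2.INTER_CUBIC)); print(n,u,v)
```

```text
above 3.15 [ 0.5373 -0.1474  0.2499] [ 0.3 -0.7 -0. ] 1.001
down 5.08 [ 0.5371 -0.148   0.0195] [0.9 0.2 0.5] 0.999
grip 6.13 [ 0.537  -0.148   0.0195] [-0.1 -0.4  0.1] 0.243
up 7.48 [ 0.5364 -0.1479  0.199 ] [ 0.1  0.9 -1. ] 0.243
side 274 122
top 324 199
```

View pics/side1.png

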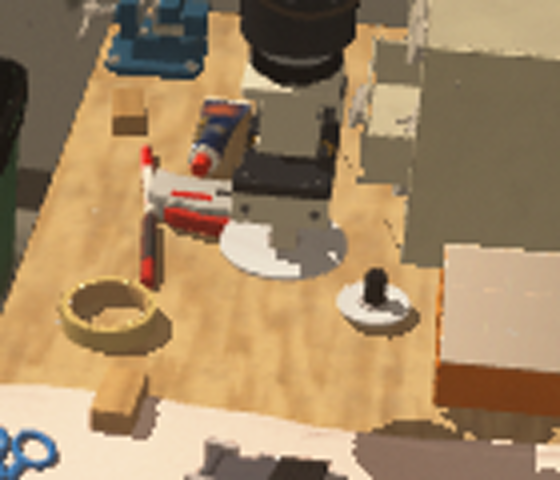

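The lid is held clear of the table, its disc looks level at crop (283,245), and the small lid and block have not moved. Grip width is 21.4 mm against a 22 mm knob. Next I check the lid's position in the hand.

Run:
```python
from m import *
for n in("side","top"):
    z=np.load(f"pics/{n}1.npz"); W=cloud(n,z['d']); p=z['p']; hsv=cv2.cvtColor(p,cv2.COLOR_RGB2HSV)
    m=(abs(W[...,2]-.194)<.009)&(np.hypot(W[...,0]-.537,W[...,1]+.148)<.075)
    m=cv2.morphologyEx(m.astype(np.uint8),cv2.MORPH_OPEN,np.ones((2,2)))>0
    Q=W[m]; A=np.c_[Q[:,:2]-[.537,-.148],np.ones(len(Q))]; s=np.linalg.lstsq(A,Q[:,2],rcond=None)[0]
    print(n,m.sum(),"plane slope",s.round(3),"rms",np.std(A@s-Q[:,2]).round(4))
    X=contour(m); print("bbox",X.min(0),X.max(0))
    # keep true rim contour: points whose radius ~56
    Y=np.array([plane(n,a,b,.193) for a,b in X]); r=np.hypot(Y[:,0]-.537,Y[:,1]+.148); k=abs(r-.054)<.008
    print("circ",circ(Y[k]),k.sum(),"depth circ",circ(np.array([W[int(b),int(a)] for a,b in X[k]])))
```

```text
side 342 plane slope [-0.082  0.691  0.18 ] rms 0.0156
bbox [260. 118.] [291. 132.]
circ (array([ 0.5331, -0.1419]), np.float64(0.109), 43) 44 depth circ (array([ 0.4935, -0.2508]), np.float64(0.2926), 34)
top 192 plane slope [-1.624  1.394  0.115] rms 0.0526
bbox [312. 207.] [339. 216.]
circ (array([ 0.5326, -0.1503]), np.float64(0.1029), 31) 36 depth circ (array([ 0.5907, -0.1581]), np.float64(0.1987), 18)
```

Run:
```python
from m import *
z=np.load("pics/side1.npz"); W=cloud("side",z['d'])
m=(abs(W[...,2]-.194)<.007)&(np.hypot(W[...,0]-.537,W[...,1]+.148)<.05); Q=W[m]
for _ in range(3):
    A=np.c_[Q[:,:2]-[.537,-.148],np.ones(len(Q))]; s=np.linalg.lstsq(A,Q[:,2],rcond=None)[0]; e=abs(A@s-Q[:,2]); Q=Q[e<.004]
print("tilt",s.round(3),len(Q))
B=np.array([.571,.209])
st=lambda s:print(s,round(robot.read_t(),2),robot.read_position().round(4),robot.read_force().round(1),round(robot.read_grip_width(),3))
robot.servo_line([*B,.20],speed=.16); robot.servo_line([*B,.135],speed=.1); robot.dwell(.2); st("over")
f0=robot.read_force()
for h in(.122,.118,.115,.1125,.111,.1098):
    robot.servo_line([*B,h],speed=.04); st(h)
    if np.linalg.norm(robot.read_force()-f0)>12: print("STOP"); break
for n in("side","top"):
    p,d=robot.grab_frame(n); np.savez(f"pics/{n}2.npz",p=p,d=d)
p=np.load("pics/side2.npz")['p'];u,v=proj("side",[*B,.1]).astype(int)
cv2.imwrite("pics/side2.png",cv2.resize(p[v-45:v+45,u-50:u+50,::-1],None,fx=6,fy=6,interpolation=cv2.INTER_CUBIC))
```

```text
tilt [-0.012  0.002  0.194] 241
over 10.97 [0.5714 0.2092 0.1358] [ 1.  -0.  -0.5] 0.244
0.122 11.45 [0.5709 0.2089 0.1216] [ 0.4 -0.3 -0.7] 0.245
0.118 11.7 [0.5708 0.2089 0.1177] [-0.5 -0.6 -2. ] 0.243
0.115 11.95 [0.5709 0.2089 0.1148] [-0.5 -0.4 -1.6] 0.246
0.1125 12.2 [0.5709 0.209  0.1123] [-0.3  0.9 -1.7] 0.244
0.111 12.45 [0.5709 0.209  0.1109] [-0.5  0.4 -1.7] 0.241
0.1098 12.7 [0.571  0.209  0.1098] [-0.3 -0.1 -1.6] 0.243
```

View pics/side2.png

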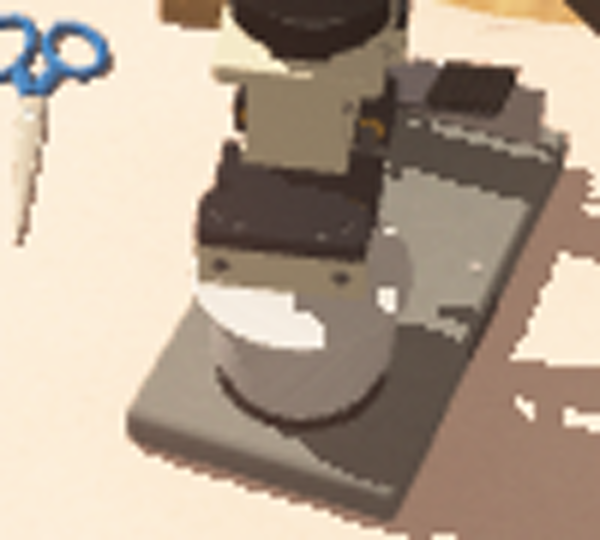

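The disc sits over the bowl at about crop (300,300), and the plug entered with almost no side force. I lower it to contact, release, back off and check the seat.

Run:
```python
from m import *
B=np.array([.571,.209])
st=lambda s:print(s,round(robot.read_t(),2),robot.read_position().round(4),robot.read_force().round(1),round(robot.read_grip_width(),3))
for h in(.1092,.1086,.108):
    robot.servo_line([*B,h],speed=.02); st(h)
    if robot.read_force()[2]>1.5: break
robot.move_gripper(1.0); st("open"); robot.dwell(.1)
robot.servo_line([*B,.16],speed=.08); robot.servo_line([*B,.25],speed=.2)
# clear the view, towards the pad
R=np.array([.4995,.037]); robot.servo_line([.45,0.0,.25],speed=.25); st("away")
for n in("side","top"):
    p,d=robot.grab_frame(n); np.savez(f"pics/{n}3.npz",p=p,d=d); W=cloud(n,d)
    m=(abs(W[...,2]-.104)<.008)&(np.hypot(W[...,0]-.571,W[...,1]-.209)<.07); Q=W[m]
    for _ in range(3):
        A=np.c_[Q[:,:2]-B,np.ones(len(Q))]; s=np.linalg.lstsq(A,Q[:,2],rcond=None)[0]; e=abs(A@s-Q[:,2]); Q=Q[e<.004]
    X=contour(m); print(n,"plane",s.round(4),len(Q),"circ",circ(np.array([plane(n,a,b,.104) for a,b in X])),"depthcirc",circ(np.array([W[int(b),int(a)] for a,b in X])))
    hsv=cv2.cvtColor(p,cv2.COLOR_RGB2HSV); q,c,S=blob(hsv[...,2]<75,proj(n,[*B,.135])); print("knob",c.round(1),S, "exp",proj(n,[*B,.123]).round(1))
a=np.load("pics/side3.npz")['p'];b=np.load("pics/top3.npz")['p']
g=lambda p,n:cv2.resize(p[(v:=int(proj(n,[*B,.1])[1]))-45:v+45,(u:=int(proj(n,[*B,.1])[0]))-30:u+70,::-1],None,fx=4,fy=4,interpolation=cv2.INTER_CUBIC)
cv2.imwrite("pics/both3.png",np.hstack([g(a,"side"),g(b,"top")]))
```

```text
0.1092 13.05 [0.571  0.209  0.1097] [-2.7 -0.5  4.1] 0.244
open 14.23 [0.571  0.209  0.1092] [-0.9 -0.2  0.4] 1.0
away 16.83 [0.4506 0.0006 0.2498] [-0.2 -0.6  0.5] 0.997
side plane [-0.0018 -0.0017  0.105 ] 677 circ (array([0.5714, 0.2095]), np.float64(0.1103), 90) depthcirc (array([0.5711, 0.2095]), np.float64(0.1089), 81)
knob [250.1 206.3] [247 201   7  12  73] exp [250.2 206.1]
top plane [-0.0018 -0.0002  0.1039] 640 circ (array([0.5732, 0.2085]), np.float64(0.108), 88) depthcirc (array([0.5733, 0.2086]), np.float64(0.108), 88)
knob [217.3 191.8] [214 189   7   7  35] exp [217.3 191.9]
```

View pics/both3.png

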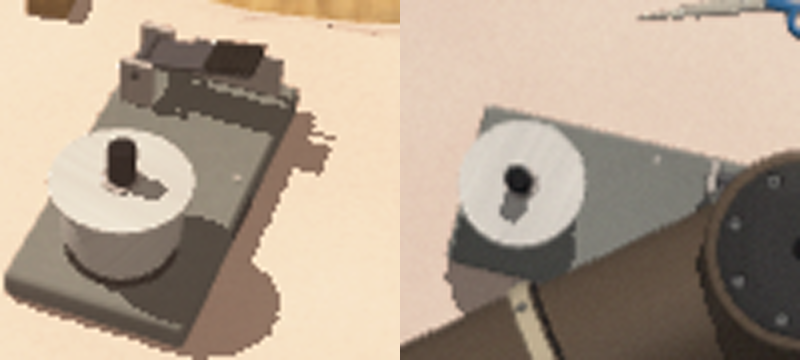

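The lid is seated: disc top at z .104–.105, slope below 0.002, knob within 0.2 px of the expected pixel in both views. Now I press the paddle with the fingers shut.

Run:
```python
from m import *
st=lambda s:print(s,round(robot.read_t(),2),robot.read_position().round(4),robot.read_force().round(1),round(robot.read_grip_width(),3))
a=np.radians(-13.5); P=np.array([.4985,.0365]); q=robot.read_qpos(); best=None
for s in(1,-1):
    y=s*np.array([np.cos(a),np.sin(a),0]); z=np.array([0,0,-1.]); O=np.c_[np.cross(y,z),y,z]
    j=robot.ik([*P,.16],O)
    if j is not None and (best is None or np.abs(j-q).max()<best[0]): best=(np.abs(j-q).max(),O)
O=best[1]; print(best[0])
robot.move_gripper(0.0); robot.goto([*P,.16],O); robot.servo_line([*P,.105],speed=.08); robot.dwell(.3); st("above"); f0=robot.read_force()[2]
for h in(.098,.094,.090,.086,.082,.079,.0765,.075):
    robot.servo_line([*P,h],speed=.03); robot.dwell(.1); st(h)
    if robot.read_force()[2]-f0>8.5: print("STOP"); break
for n in("side","top"):
    p,d=robot.grab_frame(n); np.savez(f"pics/{n}4.npz",p=p,d=d)
p=np.load("pics/side4.npz")['p'];u,v=proj("side",[*P,.08]).astype(int)
cv2.imwrite("pics/side4.png",cv2.resize(p[v-30:v+45,u-50:u+50,::-1],None,fx=7,fy=7,interpolation=cv2.INTER_CUBIC))
```

```text
74.99698633244488
above 20.69 [0.4987 0.0366 0.1054] [ 0.1  0.3 -0.9] 0.007
0.098 21.18 [0.4985 0.0365 0.0979] [ 0.1 -0.5 -0.1] -0.0
0.094 21.56 [0.4985 0.0365 0.094 ] [-0.2  0.7  0.5] 0.007
0.09 21.94 [0.4988 0.0366 0.0902] [-1.6  1.7  3.1] 0.006
0.086 22.32 [0.4986 0.0366 0.0861] [-0.8  1.4  3.6] 0.007
0.082 22.71 [0.4985 0.0365 0.0821] [-1.6  1.8  5.3] 0.006
0.079 23.06 [0.4984 0.0365 0.0791] [-1.8  1.7  3.9] 0.007
0.0765 23.41 [0.4984 0.0365 0.0766] [-2.1  1.1  5.7] 0.005
0.075 23.76 [0.4983 0.0365 0.0751] [-3.3  2.5  4.7] 0.006
```

View pics/side4.png

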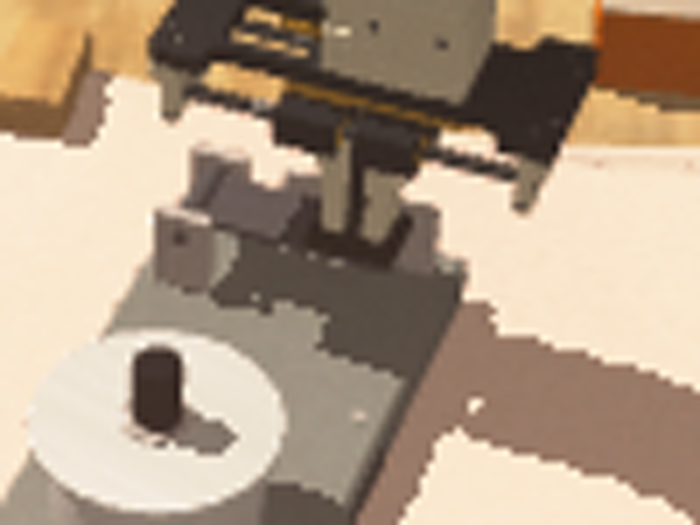

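The closed fingertips stand on the black pad at about crop (355,235), and the lid still looks seated. Contact began at z ≈ .091 with 3 N, matching a rest height of .090. I take the last millimetre, then check paddle level, force and lid.

Run:
```python
from m import *
P=np.array([.4985,.0365]);B=np.array([.571,.209])
robot.servo_line([*P,.074],speed=.02); robot.dwell(.5)
F=[]
for _ in range(8): F.append(robot.read_force()); robot.dwell(.05)
print(round(robot.read_t(),2),robot.read_position().round(4),"F",np.mean(F,0).round(2),np.std(F,0).round(2),"w",robot.read_grip_width())
a=np.radians(-13.5);R=np.array([[np.cos(a),-np.sin(a)],[np.sin(a),np.cos(a)]]);o=np.array([.5502,.1265])
for n in("side","top"):
    p,d=robot.grab_frame(n); np.savez(f"pics/{n}5.npz",p=p,d=d); W=cloud(n,d); T=(W[...,:2]-o)@R; z=W[...,2]
    V=cv2.cvtColor(p,cv2.COLOR_RGB2HSV)[...,2]
    m=(abs(z-.104)<.008)&(np.hypot(W[...,0]-B[0],W[...,1]-B[1])<.05); A=np.c_[W[m][:,:2]-B,np.ones(m.sum())]; print(n,"lid plane",np.linalg.lstsq(A,z[m],rcond=None)[0].round(4),m.sum())
    q=(T[...,0]>-.055)&(T[...,0]<-.005)&(T[...,1]>-.12)&(T[...,1]<-.08)&(z<.1)&(z>.05)&(V<70); 
    if q.sum(): print("pad z",np.percentile(z[q],[10,50,90]).round(4),q.sum(), "slope",np.polyfit(T[q][:,0],z[q],1).round(3))
    g=(abs(T[...,1]+.128)<.006)&(T[...,0]>-.06)&(T[...,0]<.015)&(z>.06)&(z<.09); print("guard z",np.median(z[g]).round(4) if g.any() else None,g.sum())
    z0=np.load(f"pics/{n}0.npz"); W0=cloud(n,z0['d'])
    for nm,c in dict(small=(.453,-.322),spool=(.666,.429),tape=(.47,.44),block=(.674,-.126)).items():
        f=lambda W:W[(np.hypot(W[...,0]-c[0],W[...,1]-c[1])<.06)&(W[...,2]>.012)&(W[...,2]<.07)].mean(0).round(3)
        print(n,nm,f(W0),f(W))
```

```text
25.01 [0.4982 0.0365 0.0742] F [-3.24  2.09  5.78] [0.42 0.64 0.34] w 0.006777634182504836
side lid plane [ 0.0026 -0.0006  0.1053] 546
pad z [0.0693 0.0743 0.0835] 67 slope [-0.015  0.075]
guard z 0.0686 34
side small [ 0.454 -0.318  0.023] [ 0.436 -0.323  0.022]
side spool [0.667 0.438 0.047] [0.668 0.437 0.047]
side tape [0.454 0.431 0.018] [0.454 0.43  0.018]
side block [ 0.676 -0.118  0.025] [ 0.678 -0.117  0.026]
top lid plane [0.0008 0.0035 0.104 ] 559
guard z None 0
top small [ 0.455 -0.323  0.02 ] [ 0.455 -0.324  0.02 ]
top spool [0.668 0.428 0.051] [0.668 0.431 0.049]
top tape [0.456 0.428 0.017] [0.455 0.429 0.017]
top block [ 0.68  -0.126  0.026] [ 0.68  -0.125  0.027]
```

Run:
```python
from rig import robot
robot.job_done(); print(robot.read_t())
```

```text
the job is handed in; nothing more can be done
the job is handed in; nothing more can be done
```

I put the large lid on the bowl and let go of it. I then pressed the paddle to its middle position with the closed fingertips and handed the job in at about 25 s, still holding it. The job gives no verdict, so the results below are my own checks.

- **Lid:** After release, the disc top measured z 0.104–0.105 m against 0.104 expected. Its slope was below 0.002 rad, and below 0.004 rad in the last check. The knob was within 0.2 px of its expected place in both views. I did not have a finer measure of how well the lid is centred; the fitted disc centre was within about 2.5 mm of the bowl centre.
- **Paddle:** The pad measured z 0.0743 m with a slope of about 0.015, so it is level. The tool tip stood at z 0.0742 m. The upward force was about 5.8 N against 6 N expected, with a steady sideways force of about 4 N.
- **Other objects:** Block, spool, tape roll and small lid were unmoved within a few mm in the top view.

**Readings that disagreed:**
- **Small lid:** It appeared 18 mm off in the side view only. I put this down to the arm covering it, because the top view shows it within 1 mm.
- **Guard edge:** It read 0.0686 m instead of 0.074 m, probably because the few pixels I had mixed edge and face. The top view gave no reading for the guard or the pad while the arm hid them.

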